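# Comb the stirring sticks into a bundle

### The job

Three clean stirring sticks lie scattered across the sheet of bench paper. With the toothed rake, and without touching them with the gripper, comb them together until they lie flat and parallel, close side by side; then stand the rake back on its teeth where you found it.

Things in the scene. Friction and masses are not known exactly. Their poses are not given: they have to be found in the camera images.
- rake_grip (a point): Centre of the grip of the rake, beside the paper: upright wooden grip 22 (x) x 32 (y) mm, from 36 to 102 mm above the bench, this point at 69. Under it a flat metal head 48 (x) x 172 (y) mm, 24 to 36 mm up, on two rows of 24 mm long teeth, 6 mm thick, 40 mm apart, at x = -18 and +18, on which it stands. z up; y along the head; rakes along x, either way. The like tool without teeth is a scraper.
- stick1: clean square wooden stirring stick, 150 x 10 x 10 mm, about 10 g, lying flat on the bench paper; origin at the middle of its underside, x along its length, z up. The three sticks are alike.
- stick2: clean square wooden stirring stick, 150 x 10 x 10 mm, about 10 g, lying flat on the bench paper; origin at the middle of its underside, x along its length, z up. The three sticks are alike.
- stick3: clean square wooden stirring stick, 150 x 10 x 10 mm, about 10 g, lying flat on the bench paper; origin at the middle of its underside, x along its length, z up. The three sticks are alike.
Not all that is in view belongs to the job. Leave any pink or yellow look-alike of the part that bears rake_grip alone. Leave any purple look-alike of the stick2 alone.

How it is judged (in metres and radians):
On the way, in this order (a step that is already met when the one before it is completed fails the run):
1. the rake is held in the gripper and has been carried well away from where it stood (contact force between the fingers and rake above 0.5 N and distance of rake_grip from where it was at the start of the episode above 0.12 m), for 0.2 s.
2. with the rake still in the gripper, the three sticks lie flat, close together and parallel (contact force between the fingers and rake above 0.5 N and horizontal distance between stick1 and stick2 below 0.06 m and horizontal distance between each of stick2, stick1 and stick3 below 0.06 m and angle between the x axis of stick1 and the x axis of stick2, either way round below 0.2 rad and angle between the x axis of each of stick2, stick1 and the x axis of stick3, either way round below 0.2 rad and height (world z) of each of stick1, stick2, stick3 below 0.006 m), for 0.2 s.
At the end, for the whole second after the job is handed in: The three sticks lie flat on the paper (not stacked), every pair parallel within about 11 degrees and with middles less than 60 mm apart, at rest; the rake stands upright (within 10 degrees) on its teeth, its grip within 50 mm of where it was at the start, released and at rest (horizontal distance between stick1 and stick2 below 0.06 m and horizontal distance between each of stick2, stick1 and stick3 below 0.06 m and angle between the x axis of stick1 and the x axis of stick2, either way round below 0.2 rad and angle between the x axis of each of stick2, stick1 and the x axis of stick3, either way round below 0.2 rad and height (world z) of each of stick1, stick2, stick3 below 0.006 m and linear speed of each of stick1, stick2, stick3, rake below 0.02 m/s and angle between rake_grip's own z axis and vertical below 0.17 rad and distance of rake_grip from where it was at the start of the episode below 0.05 m); the robot touches nothing.
It fails at once if the gripper or arm touches a stick (contact force between any of the fingers, the arm and stick1 above 0.3 N or contact force between any of the fingers, the arm and stick2 above 0.3 N or contact force between any of the fingers, the arm and stick3 above 0.3 N).
It also fails if it takes over 48 s, if anything falls off the work surface, if the arm or the gripper's body presses on something with over 40 N, if the wrist force passes 120 N, or if a joint passes its speed limit or range.

### The arm

A 6-joint arm with a two-finger parallel gripper is mounted at the origin on the work surface. World frame = base frame: x ahead of the robot, y to its left, z up, the work surface at z = 0. Lengths are in mm, angles in rad, forces in N, time in s.
With the tool pointing down it reaches from about 350 to 775 mm from the base axis. Payload 7.3 kg.
Tool frame: the origin (TCP) lies at the very end of the fingers, on their centre line; the grasp point (between the pads) lies robot.grip_point_offset behind it (robot.grip_point_offset is the distance from the TCP to the grasp point, in mm); z points along the fingers, y is the line along which they close (so a half turn about z gives the same grasp; the last joint's range is limited). The gripper opens to 92 mm and grips with 3 to 60 N. Pads are 19 mm wide; open, the fingers measure 130 mm over their backs; the gripper's body (75 mm by 190 mm) begins 47 mm behind the grasp point.
Start: joints at [1.061, 0.342, 1.524, -0, 1.275, -0.146], TCP at [186.798, 490.667, 198.641] pointing down, gripper open.
Joint ranges: [-2.53, 2.53], [-0.77, 2.02], [0.04, 2.7], [-1, 4.14], [0.28, 2.66], [-3.11, 3.11]. Speed limits (rad/s): [2.57, 2.57, 3.14, 3.14, 3.14, 3.14].

### API

Orientations are given as a rotation vector (axis times angle).
In Python, from bench import robot, camera, camera_model, job_done, look_for gives the robot as it stands.
- The arm moves only by the tool carry_out, never from a script. Its argument "rows" is a list that holds one entry, the list of rows, each a list of 4 numbers: the shift along the tool's x, y, z in cm, then the turn about the tool's z in degrees. A call has 1 to 10 rows; each row shifts and turns the commanded pose from where the row before left it, along the tool's axes as they then stand; what a row does not reach is not made up. A row lasts 1/8 s, in which the tool goes at most 62.5 mm and 10.7 degrees, less where a joint would pass 70% of its speed; a pose out of reach is approached as far as the arm can. A call is refused whole if a number of a shift passes 6.25 or a number of a turn 10.7, either way. A call with a gripper value outside its range is refused whole. "fingers" is the opening, from 0 (shut) to 1 (fully open), set as the call begins (left out, the last holds). The fingers move at their own pace and stop on an object; "newtons" is the grip in N (left out, the last holds). Time passes only in rows, so rows that do not move let the fingers close. It gives the time, the measured TCP pose, the force, the opening and the grip force at its end, in the units of the state.
- robot.get_obs(): the state, without advancing time (a new reading comes with each control period).
- camera(name): name is "scene" or "side" or "wrist"; returns the picture (480x640x3 uint8, red, green, blue); there is no depth.
- camera_model(name): a dict with "fx", "fy", "cx", "cy" (pixels), "k1" (the pictures are not rectified: a ray, as slopes to the right and down, at radius r is drawn at 1 + k1 r^2 times it, then the intrinsics apply), "R" (3x3) and "t" (3): a world point X has camera coordinates R X + t; the wrist camera has in their place "T_tool_cam" (4x4, takes a point from camera to tool coordinates, whose origin is the TCP and whose axes are the flange's). Camera axes: x right, y down, z forward; pixel columns grow to the right and rows downward; lengths in mm; the calibration is good to about 2 mm. A picture is of the moment at which its call begins: read the wrist's pose just before it. camera_model takes no time and is no camera call.
- job_done(): hands the job in; it is judged then, once.
Trained networks look in the newest picture that a camera, given by its name, has taken for a name from the list of things; names that differ only in an ending like _2 or _b are one class to them, and where a whole thing is asked for, a point or a joint stands for the part that bears it (a point fixed in the world has none). Each returns a list of dicts, best first, with "p" (0 to 1); they miss things now and then, are a little off and sometimes report something else, mostly with a low value. They report only what shows in the picture. A call takes as long as a camera call. They do not tell look-alikes from the thing itself.
- look_for(camera, target): "position" ([row, column] in pixels, amid what is visible of it).
The state is a dict: "time_s": time; "qpos": joint angles; "joint_vel": joint speeds; "joint_efforts": joint torques, N m; "tcp_pos": TCP position; "ee_rot": TCP orientation; "force": force on the tool from outside, world axes, zero at the start; "wrist_torque": the same for the moment, N m; "grip_width": finger opening in mm; "gripper_force": force on a finger pad.
Only numpy, scipy, OpenCV 4.12 (cv2) and the standard library are available. Lean on these libraries where they do the work, as an engineer would, in place of code of your own. Each camera call takes 0.05 s, during which the arm holds its last target. There are 200 camera calls.

## Working session

There is one attempt and no reset: what is moved stays moved. The work goes in short steps, Python scripts to look and compute and a tool call to move; the robot and the scene stay as the last step left them, time stands still between calls to the robot, and variables do not carry over. Pictures are saved under pics/ and viewed, at most 10 in all, crops included, and the job is handed in when it is done.

Besides the shell and the picture viewer there is one more tool, called after "Call:" as name(argument=value, ...), one argument or row to a line, values as JSON. carry_out: Moves the arm, as the interface text tells. Its arguments: {"type":"object","properties":{"rows":{"type":"array"},"fingers":{"type":"number"},"newtons":{"type":"number"}},"required":["rows"]}

```bash
mkdir -p pics; cat > h.py <<'E'
import numpy as np, cv2
from bench import robot, camera, camera_model, job_done, look_for
from scipy.spatial.transform import Rotation as Ro
def cam(name):
    m=camera_model(name)
    if 'R' in m: return m,np.array(m['R']),np.array(m['t'])
    o=robot.get_obs(); T=np.array(m['T_tool_cam']); A=np.eye(4)
    A[:3,:3]=Ro.from_rotvec(o['ee_rot']).as_matrix(); A[:3,3]=o['tcp_pos']
    W=np.linalg.inv(A@T); return m,W[:3,:3],W[:3,3]
def px2w(c,rc,z):
    m,R,t=c; r,cc=rc
    K=np.array([[m['fx'],0,m['cx']],[0,m['fy'],m['cy']],[0,0,1.]])
    u=cv2.undistortPoints(np.array([[[cc,r]]],float),K,np.array([m['k1'],0,0,0.]))[0,0]
    d=R.T@np.array([u[0],u[1],1]); o=-R.T@t
    return (o+d*(z-o[2])/d[2]).round(1)
def w2px(c,X):
    m,R,t=c; p=R@np.array(X,float)+t; s=p[:2]/p[2]; s=s*(1+m['k1']*(s@s))
    return np.array([m['fy']*s[1]+m['cy'],m['fx']*s[0]+m['cx']]).round(1)
def top(c,img,z,x0,x1,y0,y1,s):
    # rectified top view: rows = -x (far up), cols = -y ; s px per mm
    H=int((x1-x0)*s);W=int((y1-y0)*s); m,R,t=c
    jj,ii=np.meshgrid(np.arange(W),np.arange(H))
    X=np.stack([x1-ii/s,y1-jj/s,np.full(ii.shape,z)],-1)
    p=X@R.T+t; q=p[...,:2]/p[...,2:]; q=q*(1+m['k1']*(q**2).sum(-1,keepdims=True))
    return cv2.remap(img,(q[...,0]*m['fx']+m['cx']).astype(np.float32),(q[...,1]*m['fy']+m['cy']).astype(np.float32),cv2.INTER_LINEAR)
def save(n,img): cv2.imwrite('pics/'+n+'.png',cv2.cvtColor(img,cv2.COLOR_RGB2BGR))
E
python3 - <<'E'
from h import *
a=camera('scene'); save('scene0',a)
c=cam('scene')
for n in ['rake_grip','stick1']:
    print(n,[(d['p'],d['position'],px2w(c,d['position'],36 if n[0]=='r' else 10)) for d in look_for('scene',n)])
print(-c[1].T@c[2],robot.get_obs()['ee_rot'],robot.grip_point_offset)
c=cam('side');print(-c[1].T@c[2]); print(camera_model('wrist')['T_tool_cam'])
E
```

```text
rake_grip [(0.78, [364.6, 517.4], array([669.1, 482.3,  36. ])), (0.6, [273.8, 429.4], array([498.9, 309.3,  36. ])), (0.6, [204.9, 468.9], array([287.7, 386.4,  36. ]))]
stick1 [(0.81, [244.8, 295.7], array([461. ,  11.6,  10. ])), (0.8, [185.3, 199.0], array([ 328.6, -265.1,   10. ])), (0.76, [296.9, 273.8], array([602.4,  -2.3,  10. ])), (0.7, [269.4, 287.9], array([529.4,  10.1,  10. ]))]
[1110.64492437  202.92536884  911.34436065] [-5.68239980e-01 -3.08937811e+00  1.69792882e-03] 18.8
[-15.34408183 790.53705625 960.81733187]
[[-1.19316477e-03 -9.50564420e-01 -3.10525135e-01  8.36342209e+01]
 [ 9.99999228e-01 -1.24158029e-03 -4.17415598e-05 -7.89944473e-02]
 [-3.45863845e-04 -3.10524946e-01  9.50565168e-01 -1.86747711e+02]
 [ 0.00000000e+00  0.00000000e+00  0.00000000e+00  1.00000000e+00]]
```

View pics/scene0.png

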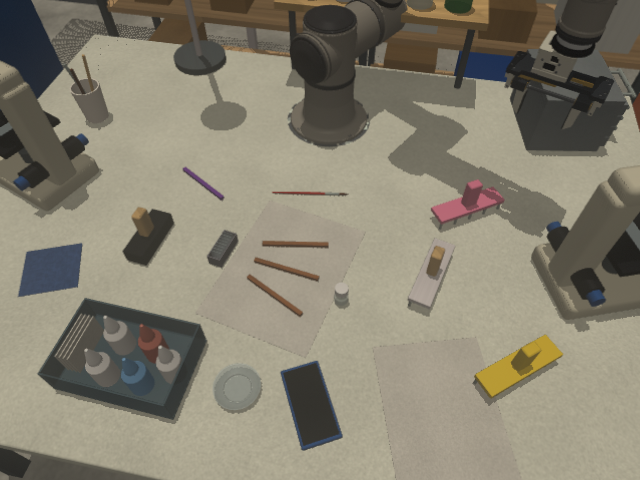

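The scene shows four rake-like things (row, col): pink (205,468) and yellow (364,517) are excluded. That leaves a grey one with a wooden grip (272,432) and a dark one with a wooden grip (237,148). The three brown sticks are at (244,295), (269,288) and (296,274), with a purple look-alike at (185,199). I'll check for teeth on the two candidates.

```bash
python3 - <<'E'
from h import *
a=cv2.imread('pics/scene0.png')[:,:,::-1]; s=camera('side'); save('side0',s); c=cam('side')
def crop(i,r,cc,h=50,w=50):
    i=np.pad(i,((60,60),(60,60),(0,0))); r=int(r)+60;cc=int(cc)+60
    return cv2.resize(i[r-h:r+h,cc-w:cc+w],(390,290),interpolation=cv2.INTER_CUBIC)
print(w2px(c,[490,305,30]))
cs=cam('scene'); d=px2w(cs,(240,148),20); print(d,w2px(c,d))
p=np.clip(w2px(c,[490,305,30]),0,[479,639]);q=np.clip(w2px(c,d),0,[479,639])
save('crops',np.vstack([np.hstack([crop(a,272,432),crop(a,237,148)]),np.hstack([crop(s,*p),crop(s,*q)])]))
E
```

```text
[298.4 255.4]
[ 519.9 -314.    20. ] [164.6 375.8]
```

View pics/crops.png

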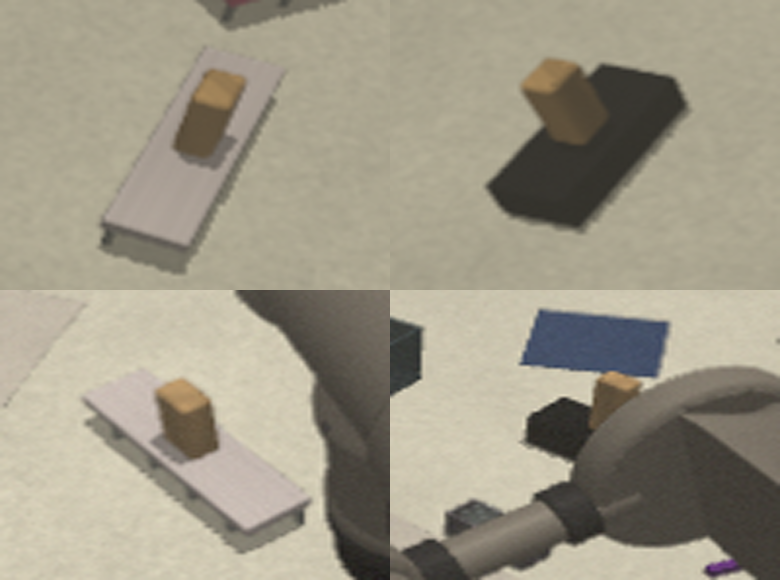

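The crops show the grey one is raised on teeth, so it is the rake. The dark one is a solid scraper. Next I'll measure the poses.

```bash
python3 - <<'E'
from h import *
a=cv2.imread('pics/scene0.png')[:,:,::-1].copy(); c=cam('scene')
t=top(c,a,10,380,680,-140,140,2); hsv=cv2.cvtColor(t,cv2.COLOR_RGB2HSV)
m=((hsv[...,1]>90)&(hsv[...,2]<190)).astype(np.uint8)
n,l,st,ce=cv2.connectedComponentsWithStats(m)
for i in range(1,n):
    if st[i,4]>300:
        pts=np.argwhere(l==i).astype(np.float32); r=cv2.minAreaRect(pts[:,::-1].copy())
        b=cv2.boxPoints(r); w=[(680-y/2,140-x/2) for x,y in b]
        u=np.linalg.svd(pts-pts.mean(0),full_matrices=False)[2][0]
        print('stick c',680-r[0][1]/2,140-r[0][0]/2,'size',np.array(r[1])/2,'dir(x,y)',-u, np.degrees(np.arctan2(-u[1],-u[0])))
t2=top(c,a,36,380,620,200,440,2.4)
# overlay hypothesised view
h=cv2.cvtColor(t2,cv2.COLOR_RGB2HSV)
save('two',np.hstack([cv2.resize(t[:,:],(392,420)),cv2.resize(t2,(400,420))]))
for rc in [(247,450),(300,409)]: pass
E
```

```text
stick c 595.8873748779297 -4.4421234130859375 size [149.8321228   10.44464111] dir(x,y) [-0.45666847 -0.88963693] -117.172325
stick c 527.4600067138672 4.470001220703125 size [149.1288147   11.80868244] dir(x,y) [0.14124416 0.9899748 ] 81.88015
stick c 457.6483154296875 8.867324829101562 size [ 12.67869473 147.47631836] dir(x,y) [ 0.17027959 -0.9853958 ] -80.19592
```

View pics/two.png

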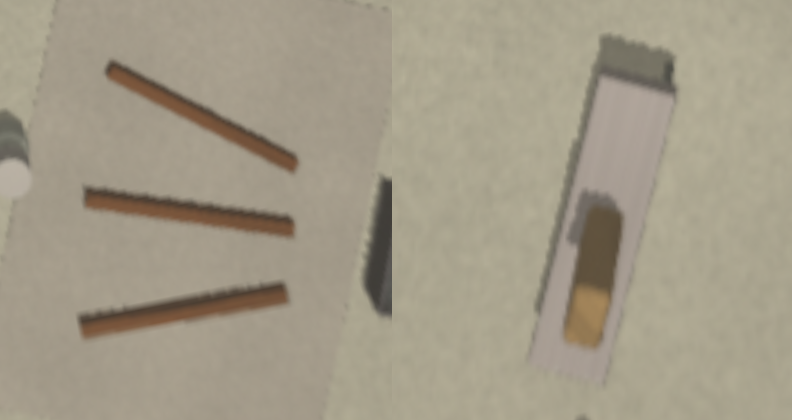

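```bash
cat >> h.py <<'E'
def yaw():
    R=Ro.from_rotvec(robot.get_obs()['ee_rot']).as_matrix(); return np.degrees(np.arctan2(R[1,1],R[0,1]))
def plan(wps, p=None, yw=None):
    # wps: (x,y,z,yawY_deg,nrows); rows in cm/deg along tool axes (tool z down, y at yaw, x at yaw+90)
    o=robot.get_obs(); p=np.array(o['tcp_pos'] if p is None else p,float); yw=yaw() if yw is None else yw
    print('at',p.round(1),round(yw,1),'t',o['time_s'],'F',np.round(o['force'],1),'w',o['grip_width'])
    for x,y,z,Y,n in wps:
        P=p.copy();d=(np.array([x,y,z])-P)/n; dy=(Y-yw)/n
        for k in range(n):
            d=(np.array([x,y,z])-p)/(n-k); dyk=(Y-yw)/(n-k); a=np.radians(yw)
            r=[round((-np.sin(a)*d[0]+np.cos(a)*d[1])/10,1),round((np.cos(a)*d[0]+np.sin(a)*d[1])/10,1),round(-d[2]/10,1),round(-dyk,1)]
            s=np.array(r[:3])*10
            p=p+np.array([-np.sin(a)*s[0]+np.cos(a)*s[1],np.cos(a)*s[0]+np.sin(a)*s[1],-s[2]]); yw-=r[3]
            print(r,end=', ')
        print()
E
python3 - <<'E'
from h import *
plan([(489,314,150,75.6,9)])
a=cv2.imread('pics/scene0.png')[:,:,::-1].copy();c=cam('scene')
for r in [(247,432),(250,437)]: print(px2w(c,r,102))
E
```

```text
at [186.7 490.4 198.2] 69.2 t 0.2 F [ 0.4 -1.5  0.7] w 91.71848238760266
[np.float64(-3.8), np.float64(-0.6), np.float64(0.5), np.float64(-0.7)], [np.float64(-3.8), np.float64(-0.7), np.float64(0.5), np.float64(-0.7)], [np.float64(-3.8), np.float64(-0.7), np.float64(0.5), np.float64(-0.7)], [np.float64(-3.8), np.float64(-0.8), np.float64(0.6), np.float64(-0.7)], [np.float64(-3.8), np.float64(-0.8), np.float64(0.5), np.float64(-0.7)], [np.float64(-3.8), np.float64(-0.9), np.float64(0.6), np.float64(-0.7)], [np.float64(-3.8), np.float64(-0.9), np.float64(0.5), np.float64(-0.7)], [np.float64(-3.8), np.float64(-1.0), np.float64(0.6), np.float64(-0.8)], [np.float64(-3.8), np.float64(-1.0), np.float64(0.5), np.float64(-0.7)], 
[478.9 302.  102. ]
[484.5 312.3 102. ]
```

Call:
carry_out(
  rows=[
    [[-3.8, -0.6, 0.5, -0.7], [-3.8, -0.7, 0.5, -0.7], [-3.8, -0.7, 0.5, -0.7], [-3.8, -0.8, 0.6, -0.7], [-3.8, -0.8, 0.5, -0.7], [-3.8, -0.9, 0.6, -0.7], [-3.8, -0.9, 0.5, -0.7], [-3.8, -1.0, 0.6, -0.8], [-3.8, -1.0, 0.5, -0.7], [0, 0, 0, 0]],
  ],
  fingers=1,
  newtons=40,
)

```text
time_s: 1.45
tcp_pos: [491.0, 312.7, 149.6]
ee_rot: [-0.4, -3.115, 0.001]
force: [-0.5, 1.0, 0.2]
grip_width: 91.6
gripper_force: 0.0
```

```bash
sed -i 's/r=\[round(\(.*\)\]$/r=[float(v)+0.0 for v in [round(\1]]/' h.py; python3 - <<'E'
from h import *
c=cam('wrist');a=camera('wrist')
for d in look_for('wrist','rake_grip'): print(d, px2w(c,d['position'],69))
t=top(c,a,102,400,580,220,400,4); t2=top(c,a,36,400,580,220,400,4)
save('w1',np.hstack([cv2.resize(t,(400,400)),cv2.resize(t2,(400,400))]))
plan([(489,314,54,75.6,4)])
E
```

```text
{'position': [200.5, 317.8], 'p': 0.86} [469.6 317.8  69. ]
{'position': [5.8, 288.2], 'p': 0.61} [353.4 330.5  69. ]
{'position': [296.9, 610.1], 'p': 0.56} [592.1 504.   69. ]
at [489.  314.2 150.2] 75.5 t 1.55 F [ 1.6  0.3 -0.2] w 92.02968422596835
[0.0, 0.0, 2.4, 0.0], [0.0, 0.0, 2.4, 0.0], [0.0, 0.0, 2.4, -0.1], [0.0, 0.0, 2.4, 0.0],
```

View pics/w1.png

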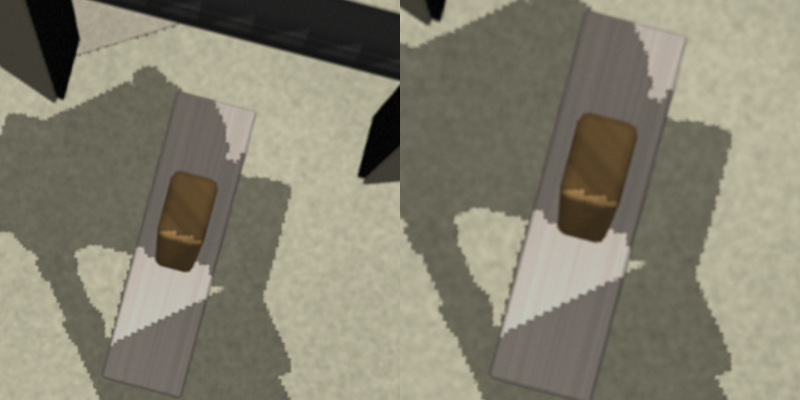

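The wrist picture shows the grip top at (206,189) in the left panel, which puts the rake at about (487.5, 315) with yaw 75°. I'll go down and grasp it.

Call:
carry_out(
  rows=[
    [[0.1, 0, 2.4, 0.5], [0.1, 0, 2.4, 0], [0, 0, 2.4, 0], [0, 0, 2.4, 0], [0, 0, 0, 0]],
  ],
)

```text
time_s: 2.17
tcp_pos: [485.2, 315.1, 53.4]
ee_rot: [-0.406, -3.112, 0.003]
force: [0.0, 0.2, 0.0]
grip_width: 91.7
gripper_force: 0.0
```

Call:
carry_out(
  rows=[
    [[0, 0, 0, 0], [0, 0, 0, 0], [0, 0, 0, 0], [0, 0, 0, 0], [0, 0, 0, 0], [0, 0, 0, 0]],
  ],
  fingers=0,
  newtons=40,
)

```text
time_s: 2.92
tcp_pos: [487.4, 314.9, 54.6]
ee_rot: [-0.409, -3.115, -0.0]
force: [0.2, 0.7, 0.2]
grip_width: 36.3
gripper_force: 0.0
```

```bash
python3 - <<'E'
from h import *
plan([(495,300,125,75,3),(670,-50,125,-27,12)])
E
```

```text
at [487.4 314.9  54.6] 75.1 t 2.925 F [0.2 0.7 0.2] w 36.27577494748663
[-0.4, -0.4, -2.3, 0.0], [-0.4, -0.4, -2.4, 0.0], [-0.3, -0.4, -2.3, 0.1], 
[-2.2, -2.4, 0.0, 8.5], [-2.5, -2.1, 0.0, 8.5], [-2.8, -1.7, 0.0, 8.5], [-3.0, -1.3, 0.0, 8.5], [-3.2, -0.8, 0.0, 8.5], [-3.2, -0.3, 0.0, 8.5], [-3.3, 0.1, 0.0, 8.5], [-3.2, 0.6, 0.0, 8.5], [-3.1, 1.1, 0.0, 8.5], [-2.9, 1.5, 0.0, 8.5], [-2.6, 2.0, 0.0, 8.5], [-2.3, 2.3, 0.0, 8.5],
```

Call:
carry_out(
  rows=[
    [[0, 0, 0, 0], [0, 0, 0, 0], [0, 0, 0, 0], [0, 0, 0, 0]],
  ],
)

```text
time_s: 3.42
tcp_pos: [487.4, 314.9, 54.6]
ee_rot: [0.409, 3.115, 0.0]
force: [-0.9, 0.0, -1.8]
grip_width: 21.6
gripper_force: 40.0
```

Call:
carry_out(
  rows=[
    [[0, 0, -0.5, 0], [0, 0, -1.5, 0], [-0.6, -0.6, -2.5, 0], [-0.5, -0.6, -2.5, 0]],
  ],
)

```text
time_s: 3.92
tcp_pos: [495.0, 300.4, 126.3]
ee_rot: [0.408, 3.114, 0.001]
force: [-0.5, 0.9, -1.1]
grip_width: 21.5
gripper_force: 40.0
```

Call:
carry_out(
  rows=[
    [[-2.2, -2.4, 0, 8.5], [-2.5, -2.1, 0, 8.5], [-2.8, -1.7, 0, 8.5], [-3, -1.3, 0, 8.5], [-3.2, -0.8, 0, 8.5], [-3.2, -0.3, 0, 8.5], [-3.3, 0.1, 0, 8.5], [-3.2, 0.6, 0, 8.5], [-3.1, 1.1, 0, 8.5], [-2.9, 1.5, 0, 8.5]],
  ],
)

```text
time_s: 5.18
tcp_pos: [641.6, 7.1, 125.8]
ee_rot: [2.41, 2.014, 0.001]
force: [-0.0, 0.5, -2.3]
grip_width: 21.3
gripper_force: 40.0
```

Call:
carry_out(
  rows=[
    [[-2.6, 2, 0, 8.5], [-2.3, 2.3, 0, 8.5], [0, 0, 0, 0], [0, 0, 0, 0]],
  ],
)

```text
time_s: 5.68
tcp_pos: [670.6, -49.6, 125.0]
ee_rot: [-2.676, -1.644, -0.0]
force: [-0.2, 0.2, -2.2]
grip_width: 21.8
gripper_force: 40.0
```

```bash
python3 - <<'E'
from h import *
a=camera('scene'); save('s2',cv2.resize(a[160:400,150:470],(800,600)))
plan([(634,-24,125,-27,2),(634,-24,58,-27,3)])
E
```

```text
at [670.5 -49.2 125.1] -26.9 t 5.725 F [-0.3  0.4 -2.1] w 21.312759598102364
[0.3, -2.2, 0.0, 0.1], [0.3, -2.2, 0.0, 0.0], 
[0.0, 0.0, 2.2, 0.0], [0.0, 0.0, 2.3, 0.0], [0.0, 0.0, 2.2, 0.0],
```

View pics/s2.png

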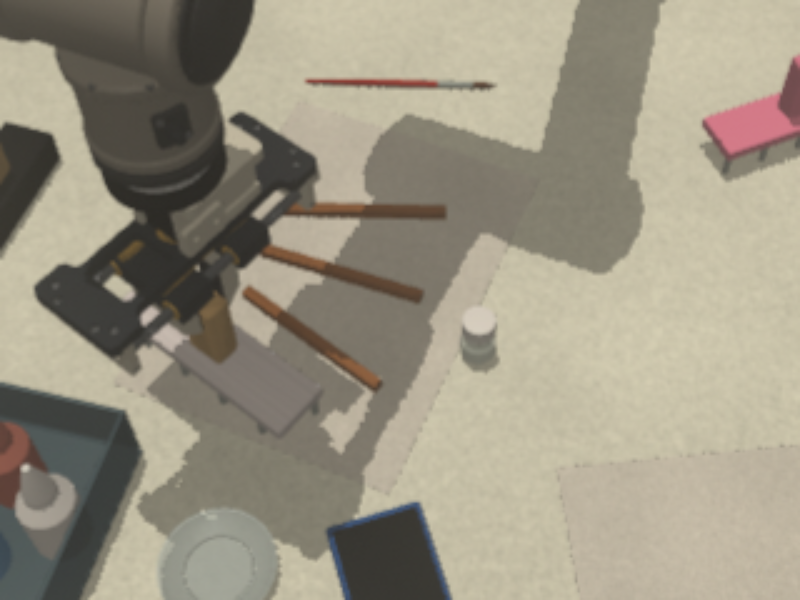

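The rake hangs upright, parallel to the far stick at about (340,310) in the crop, with clear space between them. I'll lower it and start pushing.

Call:
carry_out(
  rows=[
    [[0.3, -2.2, 0, 0], [0.3, -2.2, 0, 0], [0, 0, 2.2, 0], [0, 0, 2.3, 0], [0, 0, 1.8, 0], [0, 0, 0.6, 0], [0, 0, 0, 0]],
  ],
)

```text
time_s: 6.6
tcp_pos: [634.6, -24.6, 55.9]
ee_rot: [2.677, 1.643, 0.001]
force: [-0.7, -0.2, -1.7]
grip_width: 21.7
gripper_force: 40.0
```

```bash
python3 - <<'E'
from h import *
plan([(610,-12,56,-27,2),(560,5,56,-14,5),(510,6,56,-6,5),(462,6,56,-4,6)])
E
```

```text
at [634.6 -24.6  55.9] -26.9 t 6.6 F [-0.7 -0.2 -1.7] w 21.67437815480325
[0.0, -1.4, 0.0, 0.0], [0.0, -1.4, 0.0, 0.1], 
[-0.1, -1.0, 0.0, -2.6], [-0.1, -1.1, 0.0, -2.6], [-0.1, -1.0, 0.0, -2.6], [0.0, -1.1, 0.0, -2.6], [0.0, -1.0, 0.0, -2.6], 
[-0.2, -1.0, 0.0, -1.6], [-0.2, -1.0, 0.0, -1.6], [-0.2, -1.0, 0.0, -1.6], [-0.1, -1.0, 0.0, -1.6], [-0.1, -1.0, 0.0, -1.6], 
[-0.1, -0.8, 0.0, -0.3], [-0.1, -0.8, 0.0, -0.3], [-0.1, -0.8, 0.0, -0.4], [-0.1, -0.8, 0.0, -0.3], [0.0, -0.8, 0.0, -0.4], [-0.1, -0.7, 0.0, -0.3],
```

Call:
carry_out(
  rows=[
    [[0, -1.4, 0, 0], [0, -1.4, 0, 0], [-0.1, -1, 0, -2.6], [-0.1, -1.1, 0, -2.6], [-0.1, -1, 0, -2.6], [0, -1.1, 0, -2.6], [0, -1, 0, -2.6], [-0.2, -1, 0, -1.6], [-0.2, -1, 0, -1.6]],
  ],
)

```text
time_s: 7.72
tcp_pos: [539.5, 5.0, 56.1]
ee_rot: [2.418, 2.005, 0.001]
force: [-0.2, -0.1, -2.5]
grip_width: 21.3
gripper_force: 40.0
```

Call:
carry_out(
  rows=[
    [[-0.2, -1, 0, -1.6], [-0.1, -1, 0, -1.6], [-0.1, -1, 0, -1.6], [-0.1, -0.8, 0, -0.3], [-0.1, -0.8, 0, -0.3], [-0.1, -0.8, 0, -0.4], [-0.1, -0.8, 0, -0.3], [0, -0.8, 0, -0.4], [-0.1, -0.7, 0, -0.3], [0, 0, 0, 0]],
  ],
)

```text
time_s: 8.98
tcp_pos: [461.5, 5.2, 55.6]
ee_rot: [-2.296, -2.143, 0.0]
force: [0.4, 0.2, -1.9]
grip_width: 22.0
gripper_force: 40.0
```

```bash
python3 - <<'E'
from h import *
o=robot.get_obs();print(o['tcp_pos'],yaw(),o['force'],o['time_s'])
a=camera('scene'); s=camera('side')
save('p3',np.hstack([cv2.resize(top(cam('scene'),a,10,340,640,-150,150,2),(400,400)),cv2.resize(top(cam('side'),s,10,340,640,-150,150,2),(400,400))]))
E
```

```text
[461.4617315    5.15879338  55.63585442] -3.946278912527401 [ 0.37788528  0.24410486 -1.92482236] 8.975
```

View pics/p3.png

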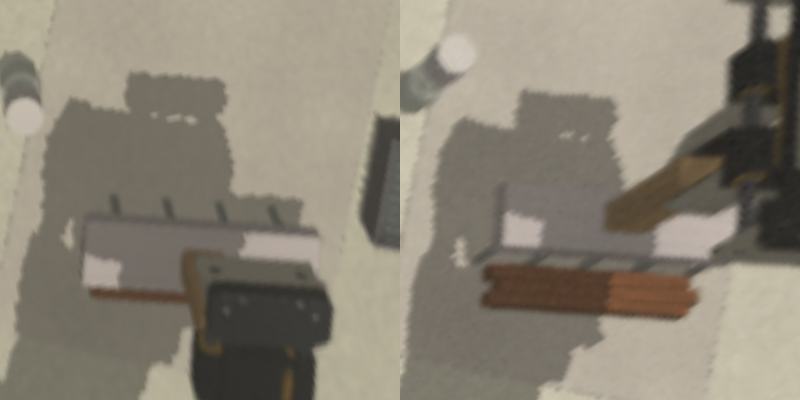

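In the right panel the three sticks lie flat, parallel and touching at about (290,590). I'll back off, lift, and take the rake home.

Call:
carry_out(
  rows=[
    [[0, 0, 0, 0], [0, 0.5, 0, 0], [0, 1.5, 0, 0], [0, 2, -0.5, 0], [0, 1, -2.5, 0], [0, 0, -2.5, 0], [0, 0, -2.5, 0], [0, 0, 0, 0]],
  ],
)

```text
time_s: 10.07
tcp_pos: [513.5, 1.5, 137.1]
ee_rot: [2.294, 2.141, 0.004]
force: [-0.3, 0.4, -2.4]
grip_width: 21.3
gripper_force: 40.0
```

```bash
python3 - <<'E'
from h import *
plan([(487.5,315,128,75,13),(487.5,315,55,75,4)])
E
```

```text
at [513.5   1.5 137.1] -3.9 t 10.075 F [-0.3  0.4 -2.4] w 21.28750754998495
[2.4, -0.4, 0.1, -6.1], [2.4, -0.1, 0.1, -6.1], [2.4, 0.2, 0.1, -6.1], [2.4, 0.4, 0.1, -6.1], [2.3, 0.7, 0.1, -6.1], [2.3, 0.9, 0.1, -6.1], [2.1, 1.1, 0.0, -6.0], [2.0, 1.3, 0.1, -6.1], [1.9, 1.6, 0.0, -6.0], [1.7, 1.7, 0.1, -6.1], [1.5, 1.9, 0.0, -6.0], [1.3, 2.1, 0.1, -6.1], [1.0, 2.2, 0.0, -6.0], 
[0.0, 0.0, 1.8, 0.0], [0.0, 0.0, 1.8, 0.0], [0.0, 0.0, 1.9, 0.0], [0.0, 0.0, 1.8, 0.0],
```

Call:
carry_out(
  rows=[
    [[2.4, -0.4, 0.1, -6.1], [2.4, -0.1, 0.1, -6.1], [2.4, 0.2, 0.1, -6.1], [2.4, 0.4, 0.1, -6.1], [2.3, 0.7, 0.1, -6.1], [2.3, 0.9, 0.1, -6.1], [2.1, 1.1, 0, -6], [2, 1.3, 0.1, -6.1], [1.9, 1.6, 0, -6], [1.7, 1.7, 0.1, -6.1]],
  ],
)

```text
time_s: 11.32
tcp_pos: [491.0, 243.4, 126.0]
ee_rot: [-0.89, -3.011, 0.002]
force: [-0.6, 0.6, -2.5]
grip_width: 21.8
gripper_force: 40.0
```

Call:
carry_out(
  rows=[
    [[1.5, 1.9, 0, -6], [1.3, 2.1, 0.1, -6.1], [1, 2.2, 0, -6], [0, 0, 0, 0], [0, 0, 1.8, 0], [0, 0, 1.8, 0], [0, 0, 1.8, 0], [0, 0, 1.3, 0], [0, 0, 0.4, 0], [0, 0, 0, 0]],
  ],
)

```text
time_s: 12.58
tcp_pos: [486.2, 315.5, 55.7]
ee_rot: [0.412, 3.114, 0.0]
force: [0.2, 0.2, -1.4]
grip_width: 22.2
gripper_force: 40.0
```

```bash
python3 - <<'E'
from h import *
plan([(487.5,315,54.6,75,2)])
a=camera('scene');c=cam('scene'); save('p4',np.hstack([cv2.resize(top(c,a,10,340,640,-150,150,2),(400,400)),cv2.resize(top(c,a,36,340,640,150,450,2),(400,400))]))
E
```

```text
at [486.2 315.5  55.7] 74.9 t 12.575 F [ 0.2  0.2 -1.4] w 22.15138228069586
[-0.1, 0.0, 0.1, 0.0], [0.0, 0.0, 0.0, -0.1],
```

View pics/p4.png

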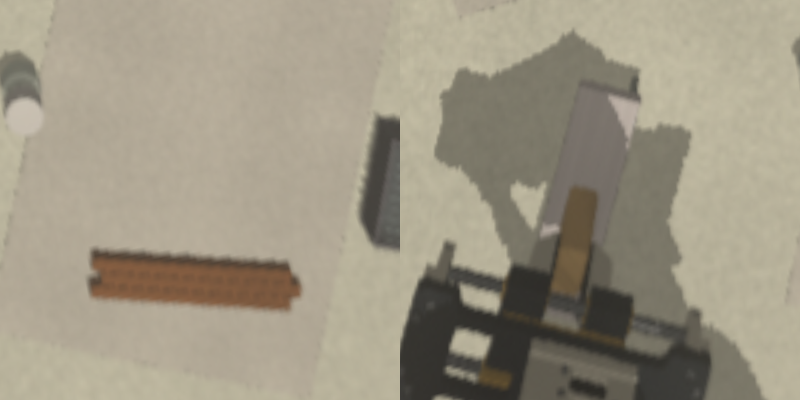

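The sticks form a tight flat row at about (280,195) in the left panel. The rake is back over its place, so I'll set it down, release, and rise.

Call:
carry_out(
  rows=[
    [[0, 0, 0.1, 0], [0, 0, 0, 0], [0, 0, 0, 0]],
  ],
)

```text
time_s: 13.0
tcp_pos: [486.1, 315.7, 54.8]
ee_rot: [0.411, 3.114, 0.0]
force: [0.2, -0.2, -1.9]
grip_width: 21.4
gripper_force: 40.0
```

Call:
carry_out(
  rows=[
    [[0, 0, 0, 0], [0, 0, 0, 0], [0, 0, 0, 0], [0, 0, 0, 0], [0, 0, 0, 0], [0, 0, 0, 0], [0, 0, 0, 0], [0, 0, 0, 0], [0, 0, 0, 0], [0, 0, 0, 0]],
  ],
  fingers=1,
)

```text
time_s: 14.25
tcp_pos: [486.0, 315.6, 54.6]
ee_rot: [-0.411, -3.115, -0.0]
force: [-0.7, 0.4, 0.1]
grip_width: 91.8
gripper_force: 0.0
```

Call:
carry_out(
  rows=[
    [[0, 0, -1, 0], [0, 0, -2, 0], [0, 0, -3, 0], [0, 0, -3, 0], [0, 0, -3, 0], [0, 0, -2, 0], [0, 0, 0, 0], [0, 0, 0, 0], [0, 0, 0, 0]],
  ],
)

```text
time_s: 15.38
tcp_pos: [485.4, 315.4, 193.5]
ee_rot: [-0.411, -3.113, 0.002]
force: [0.5, 0.1, -0.1]
grip_width: 92.1
gripper_force: 0.0
```

```bash
python3 - <<'E'
from h import *
c=cam('scene');a=camera('scene');w=camera('wrist')
save('p5',np.hstack([cv2.resize(top(c,a,36,340,640,150,450,2),(400,400)),cv2.resize(top(cam('wrist'),w,36,400,580,220,400,3),(400,400))]))
E
```

```text
(no output)
```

View pics/p5.png

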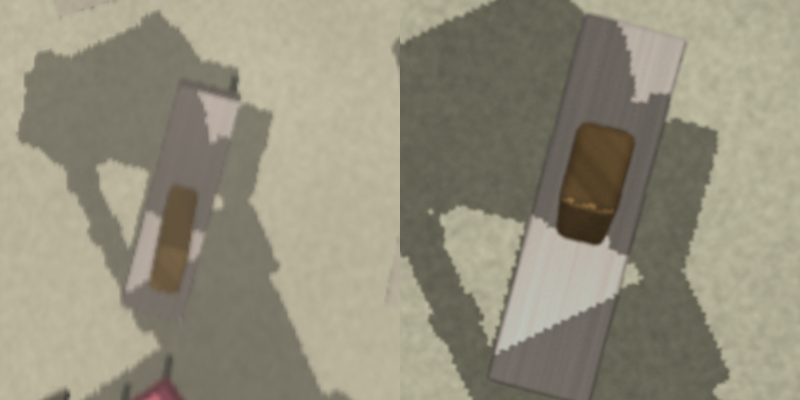

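The rake stands upright at its starting place (right panel, centre about (206,189), as before), and the gripper is clear of it.

```bash
python3 -c "
from bench import job_done
print(job_done())"
```

```text
the job is handed in; nothing more can be done
None
```

I combed the three sticks into one flat, parallel row with the rake, stood the rake back on its teeth where I found it, and handed the job in at about 15.5 s; the hand-in gave no verdict.

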